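Seat an alignment mirror on its kinematic stand

ROBOT

A 6-joint arm with a two-finger parallel gripper is mounted at the origin on the work surface; the furniture and walls round the work are solid. World frame = base frame: x ahead of the robot, y to its left, z up, the work surface at z = 0. Lengths are in m, angles in rad, forces in N, time in s.
With the tool pointing down it reaches from about 0.25 to 0.725 m from the base axis. Payload 4 kg.
Tool frame: the origin (TCP) lies at the very end of the fingers, on their centre line; the grasp point (between the pads) lies 19 mm behind it; z points along the fingers, y is the direction in which the jaws open and shut (so a half turn about z gives the same grasp; the last joint's range is limited). The gripper opens to 85 mm and grips with 20 to 120 N. Pads are 22 mm wide; open, the fingers measure 114 mm over their backs; the gripper's body (76 mm by 85 mm) begins 54 mm behind the grasp point. The pads swing forward as they close: fully open they stand 13 mm farther back than shut.
Start: joints at [-1.113, 0.241, 0.005, 1.335, 0, 1.571], TCP at [0.221, -0.449, 0.231] pointing down, gripper open.
Joint ranges: [-2.72, 2.72], [-1.05, 1.87], [-1.09, 1.28], [-1.99, 2.15], [-1.42, 1.44], [-3.14, 3.14]. Speed limits (rad/s): [2.79, 2.79, 3.14, 3.14, 3.14, 3.14].

INTERFACE

Orientations are given as a unit quaternion [x, y, z, w].
In Python, from workcell import bot gives the robot as it stands.
- The arm moves only by the shell command python3 -m crank 'ROWS'. ROWS is JSON, a list that holds one entry, the list of rows, each a list of 5 numbers: the shift along the tool's x, y, z in mm, then the turn about the tool's z in degrees, then the closure in counts, from 0 (fully open) to 255 (shut). In form: [[[tx, ty, tz, turn, grip], ...]]. A call has 1 to 12 rows; each row shifts and turns the pose as measured when the row begins, along the tool's axes as they then stand; what a row does not reach is not made up. A row lasts 1/8 s, in which the tool goes at most 62.5 mm and 10.7 degrees, less where a joint would pass 70% of its speed; a pose out of reach is approached as far as the arm can. A call is refused whole if a number of a shift passes 62.5 or a number of a turn 10.7, either way. A call with a gripper value outside its range is refused whole. The fingers move at their own pace and stop on an object; the grip force is fixed at half the most. Time passes only in rows, so rows that do not move let the fingers close. It gives the time, the measured TCP pose, the force and the opening at its end, in the units of the state.
- bot.get_obs(): the state, without advancing time (a new reading comes with each control period).
- bot.camera(name): name is "side" or "top" or "wrist"; returns a dict with "img" (480x640x3 uint8, blue, green, red), "depth" (480x640 float32, m along the optical axis (not along the pixel's ray), 0 where there is no reading), "fx", "fy", "cx", "cy" (pixels), "R" (3x3) and "t" (3): a world point X has camera coordinates R X + t; the wrist camera has in their place "T_tool_cam" (4x4, takes a point from camera to tool coordinates, whose origin is the TCP and whose axes are the flange's). Camera axes: x right, y down, z forward; pixel columns grow to the right and rows downward; lengths in m; the calibration is good to about 2 mm. A picture is of the moment at which its call begins: read the wrist's pose just before it.
- bot.job_done(): hands the job in, once; it reports no verdict.
The state is a dict: "clock": time; "joint_pos": joint angles; "joint_vel": joint speeds; "tau": joint torques, N m; "eef_pos": TCP position; "tool_rot": TCP orientation; "ft_force": force on the tool from outside, world axes, zero at the start; "ft_torque": the same for the moment, N m; "grip_width": finger opening in m.
Only numpy, scipy, OpenCV 4.12 (cv2) and the standard library are available. Lean on these libraries where they do the work, as an engineer would, in place of code of your own. Each camera call takes 0.05 s, during which the arm holds its last target.

TASK

Pick up the alignment mirror by its grey block, lower its plate onto the three-ball stand with the mirror facing the same way as the stand's clamp screw, and press it down gently until the rim snaps under all three sprung plungers; then let go so that the springs pull it fully home on the balls. The stand's head height was set by eye, so feel for it and never ram the plate into the stand, and do not tip the mirror or shove the other things on the bench.

Things in the scene. Friction and masses are not known exactly. Their poses are not given: they have to be found in the camera images.
- mirror: Loose mirror mount, about 0.5 kg (varies). Origin: centre of its underside, on its axis; z up; own +x points out of its back: the mirror looks along own -x. At the bottom three vee blocks, 8 mm high, each with a 90 degree radial vee groove 16 mm wide at the mouth, 30 mm from the axis at 0, +130 and -130 degrees from own +x. They seat on the stand's balls.
- mirror_rim (a point): Centre of the mount's round aluminium plate, 17.5 mm above the underside; same axes as the mirror. The plate runs from 8 to 24 mm above the underside: 78 mm across at its bottom, 93 mm at its widest (17 to 18.5 mm up), 82 mm on top, bevelled both ways.
- mirror_grip (a point): Grip point of the mount's grey block, on the axis, 55 mm above the underside, 31 mm above the plate, 21 mm below the block's top. Same axes as the mirror. The block is 22 mm (x) by 36 mm (y); the round mirror stands 5 mm proud of its -x face, three brass screws 7 mm proud of its +x face. Grip it across the 36 mm (y), on its two plain sides.
- stand: Fixed stand: dark foot 124 mm across, collar, and on it an aluminium head with three balls and three sprung plungers. Origin: centre of the foot on the bench; z up; own -x points to the clamp screw. The mirror mount goes on with its own +x along the stand's +x, so the mirror looks to the clamp screw's side.
- clamp_screw (a point): Black tip of the clamp screw that sticks out of the stand's collar along the stand's -x, 19 mm above the bench.
- head_nominal (a point): Nominal centre of the head's top (56 mm up). The real head is not measured: it is locked 36 to 76 mm up and up to 1.5 mm off in x and y, turned exactly like the stand. It is 100 mm across; 12 mm balls, centres 10 mm above its top, 30 mm from its axis at 0, +130 and -130 degrees from +x. Home, the mount's underside is 10.5 mm above the real head's top.
- noses_nominal (a point): Nominal centre between the plungers' 10 mm ball noses, 34 mm above the head's top; their posts reach 41 mm above it, 62 to 76 mm off the axis. The plate meets the noses 17 mm above home; pushing on takes a growing force, at most 8 to 18 N, till the rim's widest part passes 6 to 8 mm above home; then they pull it down with about 8 to 11 N and centre it if free to slide.
- clip_1 (a joint): Outward travel in m of the sprung plunger on the stand's -x side; 0 = free, fully in; about 0.007 as the rim's widest part passes; about 0.0025 when the plate is home; 3 N at 0, plus 0.4 N per mm.
- clip_2 (a joint): Outward travel in m of the sprung plunger at +67.5 degrees from the stand's +x; 0 = free, fully in; about 0.007 as the rim's widest part passes; about 0.0025 when the plate is home; 3 N at 0, plus 0.4 N per mm.
- clip_3 (a joint): Outward travel in m of the sprung plunger at -67.5 degrees from the stand's +x; 0 = free, fully in; about 0.007 as the rim's widest part passes; about 0.0025 when the plate is home; 3 N at 0, plus 0.4 N per mm.
- pencil: Bystander, leave alone: red pencil 165 mm long, 15 mm thick, lying. Origin: centre of its underside.
- offcut: Bystander, leave alone: brown wood offcut 50 x 120 x 26 mm, lying flat. Origin: centre of its underside.
- tape_measure: Bystander, leave alone: yellow tape measure 36 x 82 x 66 mm. Origin: centre of its underside.
- sanding_block: Bystander, leave alone: sanding block 63 x 111 x 36 mm. Origin: centre of its underside.
- wood_block: Bystander, leave alone: dark red-brown wood block 66 x 90 x 20 mm, lying flat. Origin: centre of its underside.
Things that resemble listed ones, but are neither listed nor needed, are in the scene too. What is shaped like the mirror but red is not meant.

How it is judged:
On the way:
1. the mirror has been lifted off the bench (height (world z) of mirror_grip above 0.085 m), for 0.2 s.
At the end, for the whole second after the job is handed in: The plate is home on the balls under all three plungers (each plunger pushed out 1.3 to 3.8 mm), upright within 0.03 rad, grip point within 5 mm of the stand's axis, turned like the stand within 0.05 rad, at rest, let go (value of joint clip_1 between 0.0013 and 0.0038 m and value of joint clip_2 between 0.0013 and 0.0038 m and value of joint clip_3 between 0.0013 and 0.0038 m and angle between mirror_grip's own z axis and vertical below 0.03 rad and horizontal distance between mirror_grip and stand below 0.005 m and angle between the x axis of mirror_grip and the x axis of stand, either way round below 0.05 rad and linear speed of mirror below 0.01 m/s); the robot touches nothing.
It fails at once if the plate is pressed or knocked onto the stand with more than about 25 N on top of the springs' own pull (all contact forces added up pass 75 N; home and let go they add up to about 40 N) (contact force between mirror and stand above 75 N).
It fails at once if the mirror is tipped more than 0.6 rad (angle between mirror_grip's own z axis and vertical above 0.6 rad).
It fails at once if another thing on the bench is shoved more than 30 mm (distance of any of pencil, offcut, tape_measure, sanding_block, wood_block from where it was at the start of the episode above 0.03 m).
It also fails if it takes over 54 s, if anything falls off the work surface, if the arm or the gripper's body presses on something with over 40 N, if the wrist force passes 120 N, or if a joint passes its speed limit or range.

## Working session

There is one attempt and no reset: what is moved stays moved. The work goes in short steps, Python scripts to look and compute and a shell command to move; the robot and the scene stay as the last step left them, time stands still between calls to the robot, and variables do not carry over. Pictures are saved under pics/ and viewed, and the job is handed in when it is done.

```bash
mkdir -p pics; ls; python3 - <<'E'
from workcell import bot
import cv2
o=bot.get_obs()
for k,v in o.items(): print(k,v)
for n in("top","side"):
    c=bot.camera(n); cv2.imwrite(f"pics/{n}0.png",c["img"])
    print(n,c["fx"],c["fy"],c["cx"],c["cy"],c["R"],c["t"])
E
```

```text
pics
clock 0.0
joint_pos [-1.11296998e+00  2.41413660e-01  3.73030384e-03  1.33518654e+00
  2.23881691e-05  1.57079737e+00]
joint_vel [ 1.57517525e-04  1.13272312e-03 -1.98889034e-03  2.92112319e-05
  1.00411418e-03  9.77457144e-05]
tau [ 2.23115417e-04 -3.72320223e+01  2.52406794e+01  1.69873849e-02
  1.01995374e-04 -1.23752464e-06]
eef_pos [ 0.22072995 -0.44794492  0.23041493]
tool_rot [ 9.73913188e-01  2.26918546e-01 -2.24365028e-04 -1.01227973e-03]
ft_force [-1.20599563 -0.3679566   0.25213935]
ft_torque [-0.00281591  0.01463546  0.03224962]
grip_width 0.08536029990527691
top 437.6846321084775 437.6846321084775 319.6024939667626 242.10596825674162 [[-0.01350069 -0.99984094 -0.0116542 ]
 [-0.99037773  0.01497652 -0.13757782]
 [ 0.13773048  0.00968466 -0.9904224 ]] [0.07822868 0.52072787 0.87728053]
side 605.0883655860483 605.0883655860483 312.31512300182993 247.62991290083403 [[-0.93416968 -0.35640736  0.01734387]
 [-0.15066743  0.3499172  -0.92458492]
 [ 0.32345995 -0.86633236 -0.38058101]] [0.48648114 0.11161226 1.11814053]
```

View pics/top0.png

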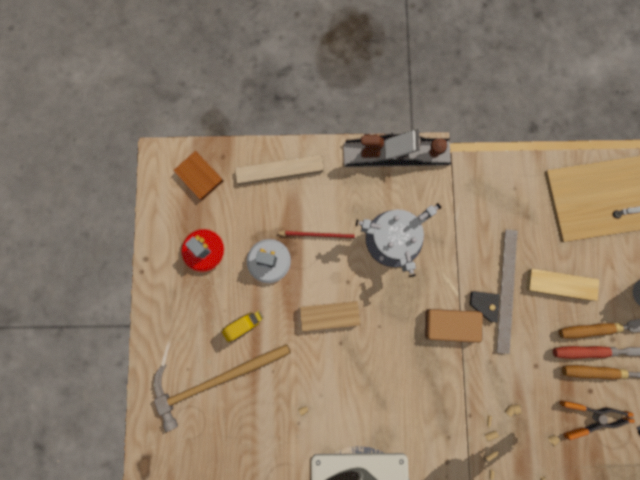

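View pics/side0.png

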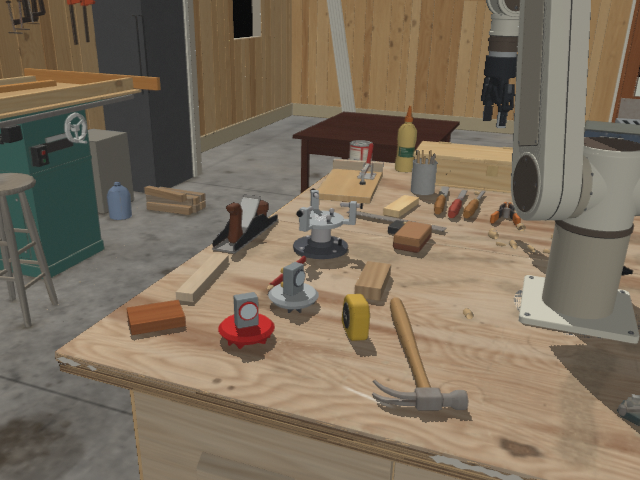

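```bash
python3 - <<'E'
import cv2,numpy as np
t=cv2.imread("pics/top0.png");s=cv2.imread("pics/side0.png")
a=cv2.resize(t[230:295,235:300],(400,400),interpolation=cv2.INTER_CUBIC)
b=cv2.resize(t[190:290,345:445],(400,400),interpolation=cv2.INTER_CUBIC)
cv2.imwrite("pics/crop1.png",np.hstack([a,b]))
a=cv2.resize(s[250:320,260:330],(400,400),interpolation=cv2.INTER_CUBIC)
b=cv2.resize(s[180:270,280:370],(400,400),interpolation=cv2.INTER_CUBIC)
cv2.imwrite("pics/crop2.png",np.hstack([a,b]))
E
```

```text
(no output)
```

View pics/crop1.png

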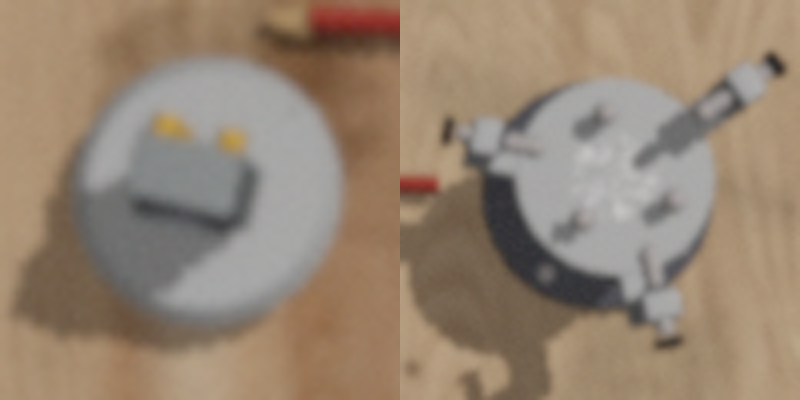

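View pics/crop2.png

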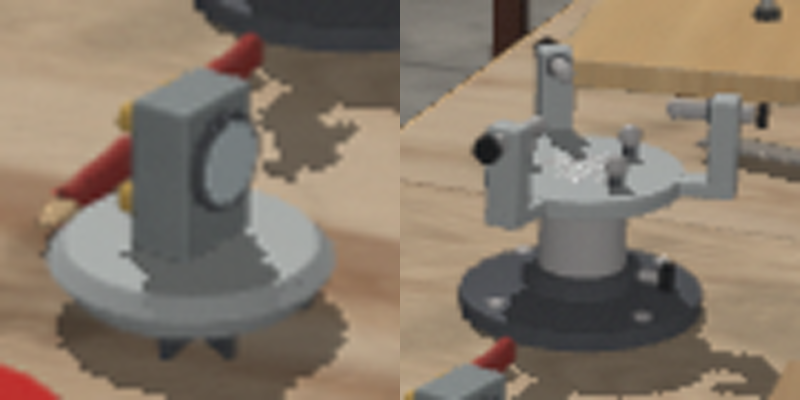

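Candidates: the grey mount at top (267,262) / side (293,290), and a red lookalike at top (203,250) / side (247,325). The grey one fits: aluminium plate, grey block, brass screws on its back, and the round mirror facing robot-side. The crops confirm it. The clamp screw tip is at side ≈(346,241). Next I'll measure.

```bash
cat > h.py <<'E'
import numpy as np,cv2
from workcell import bot
from scipy.spatial.transform import Rotation as Ro
def cloud(c,o=None):
    d=c["depth"]; v,u=np.mgrid[0:480,0:640]
    P=np.stack([(u-c["cx"])/c["fx"]*d,(v-c["cy"])/c["fy"]*d,d],-1)
    if "R" in c: W=(P-c["t"])@c["R"]
    else:
        T=c["T_tool_cam"]; W=P@T[:3,:3].T+T[:3,3]
        W=W@Ro.from_quat(o["tool_rot"]).as_matrix().T+o["eef_pos"]
    W[d<=0]=np.nan
    return W
def circ(p):
    A=np.c_[2*p,np.ones(len(p))]; s=np.linalg.lstsq(A,(p**2).sum(1),rcond=None)[0]
    return s[:2],np.sqrt(s[2]+s[0]**2+s[1]**2)
E
python3 - <<'E'
from h import *
ct=bot.camera("top");cs=bot.camera("side")
W=cloud(ct);S=cloud(cs)
print("bench z",np.nanmedian(W[350:400,350:400,2]),np.nanmedian(S[300:330,400:440,2]))
np.set_printoptions(precision=4,suppress=True)
for nm,Q,(r0,r1,c0,c1) in(("top",W,(225,300,235,305)),("side",S,(245,325,255,335))):
    p=Q[r0:r1,c0:c1].reshape(-1,3); p=p[~np.isnan(p[:,0])]
    b=p[(p[:,2]>.066)&(p[:,2]<.085)]
    print(nm,"block",len(b),b.mean(0),b.max(0))
    if len(b)>5:
        r=cv2.minAreaRect((b[:,:2]*1000).astype(np.float32)); print(r)
    pl=p[(p[:,2]>.015)&(p[:,2]<.028)]
    print("plate",len(pl),pl.min(0),pl.max(0), (pl.min(0)+pl.max(0))/2)
for nm,Q,(r0,r1,c0,c1) in(("top",W,(195,285,350,450)),("side",S,(180,270,280,370))):
    p=Q[r0:r1,c0:c1].reshape(-1,3); p=p[~np.isnan(p[:,0])]
    h=np.histogram(p[:,2],bins=np.arange(-.01,.14,.005)); print(nm,list(zip(np.round(h[1],3),h[0])))
E
```

```text
bench z 0.0016937207685335462 -0.00011720729853852102
top block 271 [0.4855 0.1799 0.0755] [0.5051 0.1994 0.0817]
((486.775146484375, 180.4108428955078), (36.609466552734375, 33.283111572265625), 76.28178405761719)
plate 1161 [0.4409 0.1041 0.015 ] [0.5476 0.2255 0.028 ] [0.4942 0.1648 0.0215]
side block 238 [0.4878 0.202  0.0728] [0.5092 0.3274 0.0777]
((499.856201171875, 244.85165405273438), (161.49893188476562, 35.47740936279297), 80.70857238769531)
plate 981 [ 0.4427 -0.0771  0.015 ] [0.555  0.3238 0.028 ] [0.4989 0.1234 0.0215]
top [(np.float64(-0.01), np.int64(0)), (np.float64(-0.005), np.int64(1110)), (np.float64(0.0), np.int64(4585)), (np.float64(0.005), np.int64(169)), (np.float64(0.01), np.int64(438)), (np.float64(0.015), np.int64(92)), (np.float64(0.02), np.int64(1)), (np.float64(0.025), np.int64(0)), (np.float64(0.03), np.int64(0)), (np.float64(0.035), np.int64(0)), (np.float64(0.04), np.int64(0)), (np.float64(0.045), np.int64(0)), (np.float64(0.05), np.int64(0)), (np.float64(0.055), np.int64(0)), (np.float64(0.06), np.int64(0)), (np.float64(0.065), np.int64(13)), (np.flo
[... 821 characters left out ...]
.int64(45)), (np.float64(0.04), np.int64(41)), (np.float64(0.045), np.int64(42)), (np.float64(0.05), np.int64(29)), (np.float64(0.055), np.int64(1)), (np.float64(0.06), np.int64(5)), (np.float64(0.065), np.int64(105)), (np.float64(0.07), np.int64(485)), (np.float64(0.075), np.int64(244)), (np.float64(0.08), np.int64(73)), (np.float64(0.085), np.int64(87)), (np.float64(0.09), np.int64(51)), (np.float64(0.095), np.int64(49)), (np.float64(0.1), np.int64(60)), (np.float64(0.105), np.int64(103)), (np.float64(0.11), np.int64(141)), (np.float64(0.115), np.int64(39)), (np.float64(0.12), np.int64(0)), (np.float64(0.125), np.int64(0)), (np.float64(0.13), np.int64(0)), (np.float64(0.135), np.int64(0))]
```

```bash
cat > m.py <<'E'
from h import *
np.set_printoptions(precision=4,suppress=True)
ct=bot.camera("top");cs=bot.camera("side")
W=cloud(ct);S=cloud(cs)
def hullfit(p,tag,rmin=None):
    h=cv2.convexHull((p[:,:2]*1000).astype(np.float32))[:,0]/1000
    c,r=circ(h)
    for _ in range(5):
        e=abs(np.hypot(*(h-c).T)-r); k=e<max(.002,np.median(e)*2); c,r=circ(h[k])
    print(tag,len(p),c,r,k.sum())
    return c
g=lambda Q,r:(lambda p:p[~np.isnan(p[:,0])])(Q[r[0]:r[1],r[2]:r[3]].reshape(-1,3))
for nm,Q,r,rm in(("top",W,(195,285,350,450),(225,300,240,305)),("side",S,(180,270,280,370),(245,325,255,335))):
    p=g(Q,r); h=p[(p[:,2]>.066)&(p[:,2]<.084)]
    c0=np.median(h[:,:2],0); h=h[np.hypot(*(h[:,:2]-c0).T)<.056]
    c=hullfit(h,nm+" head"); print("headz",np.median(h[:,2]))
    d=np.hypot(*(p[:,:2]-c).T)
    f=p[(p[:,2]>.006)&(p[:,2]<.02)&(d<.07)]; hullfit(f,nm+" foot")
    po=p[(p[:,2]>.1)&(d>.055)&(d<.1)]
    a=np.degrees(np.arctan2(po[:,1]-c[1],po[:,0]-c[0]))
    print("post angle hist",[(int(x),int(n)) for x,n in zip(np.arange(-180,180,10),np.histogram(a,np.arange(-180,181,10))[0]) if n])
    b=p[(p[:,2]>.084)&(d<.04)]
    a=np.degrees(np.arctan2(b[:,1]-c[1],b[:,0]-c[0]))
    print("ball hist",[(int(x),int(n)) for x,n in zip(np.arange(-180,180,10),np.histogram(a,np.arange(-180,181,10))[0]) if n])
    p=g(Q,rm); h=p[(p[:,2]>.010)&(p[:,2]<.03)]
    h=h[np.hypot(*(h[:,:2]-[.49,.178]).T)<.056]
    hullfit(h,nm+" plate")
# clamp screw in side view: dark tip
p=S[225:260,335:360]; im=cs["img"][225:260,335:360]
k=(im.max(-1)<60)&(p[...,2]>.012)&(p[...,2]<.03); print("clamp",k.sum(),p[k].mean(0) if k.any() else None)
E
python3 m.py
```

```text
top head 1846 [ 0.5303 -0.0865] 0.049537664061597965 22
headz 0.07606327372670724
top foot 570 [ 0.5307 -0.088 ] 0.06136384743156663 27
post angle hist [(-180, 64), (-170, 76), (-70, 32), (-60, 107), (-50, 3), (70, 75), (80, 55)]
ball hist [(-130, 17), (-120, 12), (0, 12), (10, 16), (20, 1), (130, 14), (140, 14), (150, 1)]
top plate 1164 [0.4858 0.1808] 0.04589880761148844 36
side head 547 [ 0.5157 -0.0648] 0.055147091117992694 14
headz 0.07416214736251411
side foot 657 [ 0.5289 -0.0812] 0.057638528247006354 14
post angle hist [(-160, 61), (-150, 15), (-60, 50), (-50, 14), (40, 3), (50, 22), (60, 63)]
ball hist [(-170, 1), (-160, 1), (-150, 3), (-140, 13), (-130, 1), (-90, 4), (30, 1), (40, 7), (50, 3), (110, 1), (120, 1), (130, 2), (150, 1), (160, 4), (170, 4)]
side plate 850 [0.4878 0.1853] 0.04561984905448301 25
clamp 48 [ 0.4909 -0.0842  0.0168]
```

```bash
cat > plan.py <<'E'
# plan.py x y z toolx_deg nrows : suggests rows (prints only)
import sys
from h import *
x,y,z,a,n=map(float,sys.argv[1:6]); n=int(n)
o=bot.get_obs(); R=Ro.from_quat(o["tool_rot"]).as_matrix(); p=o["eef_pos"].copy()
a0=np.degrees(np.arctan2(R[1,0],R[0,0])); da=(a-a0+180)%360-180
if len(sys.argv)>6: da=a-a0
d=(np.array([x,y,z])-p)/n
print("now",p.round(4),"toolx",round(a0,2),"tilt",np.degrees(np.arccos(-R[2,2])).round(2),"q6",np.degrees(o["joint_pos"][5]).round(1),"t",o["clock"],"F",o["ft_force"].round(1),"w",o["grip_width"])
print("need turn",-da,"dist",np.linalg.norm(d*n))
out=[]
for i in range(n):
    s=R.T@d*1000; out.append([round(float(v),1) for v in s]+[round(-da/n,2)])
    R=R@Ro.from_euler('z',-da/n,degrees=True).as_matrix()
print(out)
E
python3 - <<'E'
from h import *
c=bot.camera("wrist");print(c["T_tool_cam"],c["fx"],c["cx"],c["cy"]); cv2.imwrite("pics/w0.png",c["img"])
E
python3 plan.py 0.46 -0.087 0.25 150 12
```

```text
[[ 4.40012162e-04 -9.47420982e-01 -3.19989515e-01  8.13819083e-02]
 [ 9.99999895e-01  4.57993623e-04  1.90610853e-05 -5.30282913e-04]
 [ 1.28494285e-04 -3.19989490e-01  9.47421084e-01 -1.43039688e-01]
 [ 0.00000000e+00  0.00000000e+00  0.00000000e+00  1.00000000e+00]] 354.05207837007646 316.5085481127598 239.7924838066322
now [ 0.2209 -0.4484  0.2311] toolx 26.23 tilt 0.03 q6 90.0 t 0.35 F [-0.1 -0.4  0.5] w 0.08570924069645929
need turn -123.77007043859226 dist 0.43373017523501883
[[31.2, -18.2, -1.6, np.float64(-10.31)], [33.9, -12.3, -1.6, np.float64(-10.31)], [35.6, -6.1, -1.6, np.float64(-10.31)], [36.1, 0.4, -1.6, np.float64(-10.31)], [35.5, 6.9, -1.6, np.float64(-10.31)], [33.6, 13.1, -1.6, np.float64(-10.31)], [30.8, 18.9, -1.6, np.float64(-10.31)], [26.9, 24.1, -1.6, np.float64(-10.31)], [22.1, 28.5, -1.6, np.float64(-10.31)], [16.7, 32.0, -1.6, np.float64(-10.31)], [10.6, 34.5, -1.6, np.float64(-10.31)], [4.3, 35.9, -1.6, np.float64(-10.31)]]
```

```bash
python3 plan.py 0.53 -0.087 0.23 150 12|tail -1; python3 -m crank '[[[38,-17,0,-10.5,0],[40,-10,0,-10.5,0],[41,-3,0,-10.5,0],[40,5,0,-10.5,0],[39,12,0,-10.5,0],[36,19,0,-10.5,0],[32,25,0,-10.5,0],[27,30,0,-10.5,0],[21,35,0,-10.5,0],[14,38,0,-10.5,0],[7,40,0,-10.5,0],[0,41,0,-10.5,0]]]'; python3 plan.py 0.53 -0.087 0.23 180 4
```

```text
[[36.4, -15.6, 0.1, np.float64(-10.31)], [38.6, -8.9, 0.1, np.float64(-10.31)], [39.6, -1.8, 0.1, np.float64(-10.31)], [39.3, 5.3, 0.1, np.float64(-10.31)], [37.7, 12.3, 0.1, np.float64(-10.31)], [34.9, 18.8, 0.1, np.float64(-10.31)], [30.9, 24.8, 0.1, np.float64(-10.31)], [26.0, 29.9, 0.1, np.float64(-10.31)], [20.2, 34.1, 0.1, np.float64(-10.31)], [13.8, 37.1, 0.1, np.float64(-10.31)], [6.9, 39.0, 0.1, np.float64(-10.31)], [-0.2, 39.6, 0.1, np.float64(-10.31)]]
clock: 1.85
eef_pos: [0.5271, -0.0505, 0.2315]
tool_rot: [0.216, 0.976, -0.001, 0.002]
ft_force: [0.4, -0.5, -0.0]
grip_width: 0.0854
now [ 0.5271 -0.0505  0.2315] toolx 155.07 tilt 0.21 q6 19.5 t 1.85 F [ 0.4 -0.5 -0. ] w 0.08542118584659412
need turn -24.93488850680248 dist 0.03664042135644321
[[-4.5, -8.0, 0.4, np.float64(-6.23)], [-3.6, -8.4, 0.4, np.float64(-6.23)], [-2.7, -8.8, 0.4, np.float64(-6.23)], [-1.7, -9.0, 0.4, np.float64(-6.23)]]
```

Over the stand; settle with the turn and look.

```bash
python3 -m crank '[[[-4,-10,0,-10,0],[-3,-12,0,-10,0],[-2,-13,0,-10,0],[0,0,0,-4,0],[0,0,0,0,0]]]'; cat > w.py <<'E'
import sys,pickle
from h import *
o=bot.get_obs(); c=bot.camera("wrist"); cv2.imwrite(f"pics/{sys.argv[1]}.png",c["img"]); pickle.dump((o,c),open(sys.argv[1]+".pkl","wb"))
E
python3 w.py wstand
```

```text
clock: 2.48
eef_pos: [0.5295, -0.0838, 0.2304]
tool_rot: [-0.093, 0.996, -0.001, 0.001]
ft_force: [0.2, 0.4, -0.5]
grip_width: 0.0856
```

View pics/wstand.png

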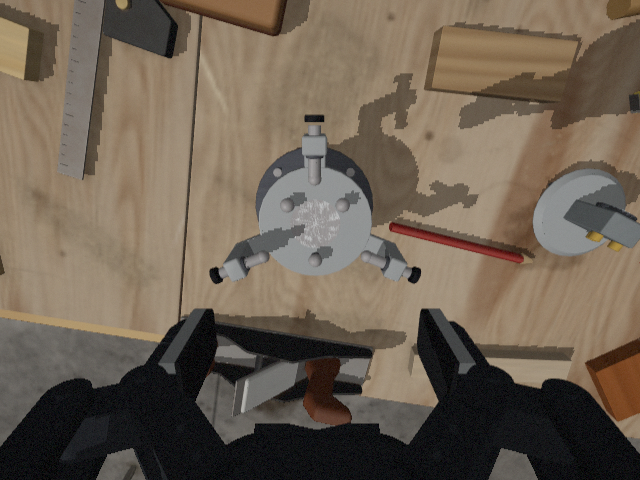

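```bash
python3 - <<'E'
from h import *
im=cv2.imread("pics/wstand.png")
a=cv2.resize(im[100:300,200:430],None,fx=3.4,fy=3,interpolation=cv2.INTER_CUBIC)
a=cv2.resize(im[110:290,200:430],None,fx=3.3,fy=3.3,interpolation=cv2.INTER_CUBIC)
cv2.imwrite("pics/ws2.png",a)
E
python3 - <<'E'
import pickle
from h import *
np.set_printoptions(precision=4,suppress=True)
o,c=pickle.load(open("wstand.pkl","rb")); W=cloud(c,o)
P=W[150:300,230:400].reshape(-1,3)
z=P[:,2]; h=P[(z>.066)&(z<.082)]; print("headz",np.median(h[:,2]))
bz=np.median(W[100:140,420:430,2]); print("bench",np.nanmedian(W[80:150,220:280,2]))
d=W[...,2]; zh=np.median(h[:,2])
m=((d>zh+.006)&(d<zh+.02)).astype(np.uint8)
n,l,s,ce=cv2.connectedComponentsWithStats(m)
for i in range(1,n):
    if s[i,4]>8 and 150<ce[i][1]<290 and 220<ce[i][0]<410: print(ce[i],s[i],W[l==i].mean(0))
E
```

```text
headz 0.07503232358822043
bench 0.0003822194763482001
[286.9815 204.5926] [280 198  15  14 162] [ 0.5166 -0.1108  0.0889]
[342.2812 204.4563] [336 198  14  14 160] [ 0.508  -0.0663  0.089 ]
[387.5565 248.9739] [379 243  22  14 115] [ 0.5392 -0.0198  0.0879]
[242.1293 249.1293] [230 244  22  13 116] [ 0.5625 -0.1425  0.088 ]
[314.898  259.6803] [309 253  13  14 147] [ 0.5602 -0.0793  0.0888]
```

View pics/ws2.png

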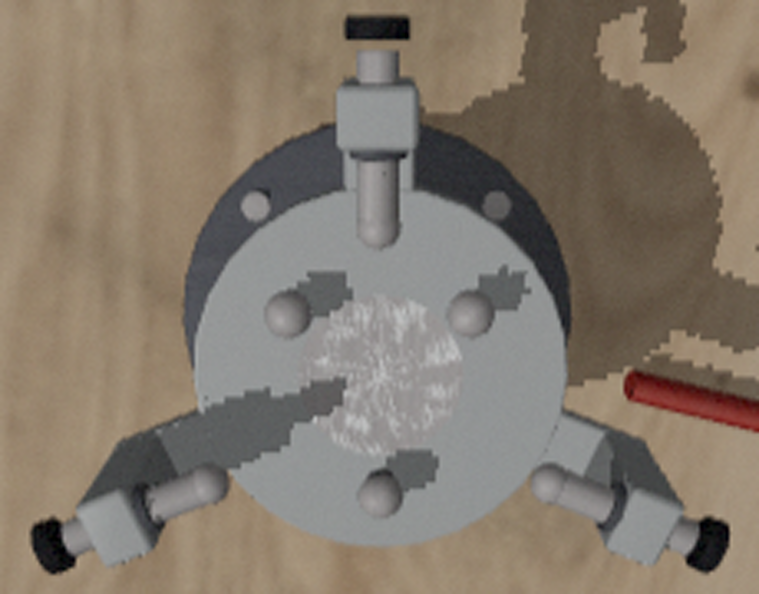

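```bash
python3 plan.py 0.487 0.181 0.23 168 6
```

```text
now [ 0.5295 -0.0837  0.2304] toolx -169.36 tilt 0.15 q6 -19.6 t 2.525 F [-0.3  0.1  0.2] w 0.08563409568283359
need turn 22.644184411056813 dist 0.2681239880869798
[[-1.2, 44.7, -0.0, np.float64(3.77)], [1.7, 44.7, -0.0, np.float64(3.77)], [4.7, 44.4, -0.0, np.float64(3.77)], [7.6, 44.0, -0.0, np.float64(3.77)], [10.5, 43.4, -0.0, np.float64(3.77)], [13.3, 42.7, -0.0, np.float64(3.77)]]
```

```bash
python3 -m crank '[[[-1,46,0,4,0],[2,46,0,4,0],[5,46,0,4,0],[8,45,0,4,0],[11,45,0,4,0],[12,40,0,4,0],[0,0,0,0,0]]]'; python3 w.py wmir
```

```text
clock: 3.4
eef_pos: [0.4905, 0.1937, 0.2299]
tool_rot: [0.128, 0.992, -0.0, 0.002]
ft_force: [-0.0, 0.3, -0.1]
grip_width: 0.0855
```

View pics/wmir.png

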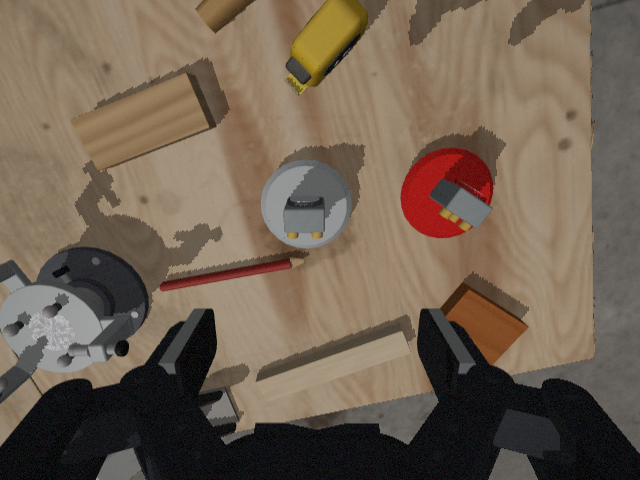

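```bash
cat > mm.py <<'E'
import pickle,sys
from h import *
np.set_printoptions(precision=4,suppress=True)
o,c=pickle.load(open(sys.argv[1]+".pkl","rb")); W=cloud(c,o)
R=Ro.from_quat(o["tool_rot"]).as_matrix(); T=c["T_tool_cam"]
cam=R@T[:3,3]+o["eef_pos"]
def ray(u,v,z):
    d=np.c_[(np.atleast_1d(u)-c["cx"])/c["fx"],(np.atleast_1d(v)-c["cy"])/c["fy"],np.ones(np.size(u))]@T[:3,:3].T@R.T
    return cam+d*((z-cam[2])/d[:,2])[:,None]
r=W[150:260,250:365]; z=r[...,2]
print("bench",np.nanmedian(W[260:280,330:380,2]))
g=(z>.007).astype(np.uint8); cnt=max(cv2.findContours(g,0,cv2.CHAIN_APPROX_NONE)[0],key=cv2.contourArea)[:,0]+[250,150]
p=ray(cnt[:,0],cnt[:,1],.0178)[:,:2]
cc,rad=circ(p)
for _ in range(5):
    e=abs(np.hypot(*(p-cc).T)-rad);k=e<.0015;cc,rad=circ(p[k])
print("plate",cc,rad,k.sum(),len(p))
m=(z>.071).astype(np.uint8); cnt=max(cv2.findContours(m,0,cv2.CHAIN_APPROX_NONE)[0],key=cv2.contourArea)[:,0]+[250,150]
q=ray(cnt[:,0],cnt[:,1],.076)[:,:2]; b=cv2.minAreaRect((q*1000).astype(np.float32)); print("block",b, "topz",np.median(z[m>0]))
print("box",(cv2.boxPoints(b)).round(1).tolist())
print("toolx",np.degrees(np.arctan2(R[1,0],R[0,0])))
E
python3 mm.py wmir; python3 - <<'E'
import cv2
a=cv2.imread("pics/wmir.png")[150:260,250:365]
cv2.imwrite("pics/wm2.png",cv2.resize(a,None,fx=5,fy=5,interpolation=cv2.INTER_CUBIC))
E
```

```text
bench 0.0002408150370629969
plate [0.4874 0.1829] 0.04594728651861108 252 252
block ((487.0829772949219, 182.96084594726562), (35.43608856201172, 32.22552490234375), 76.7908935546875) topz 0.07628745505175819
box [[467.29998779296875, 169.39999389648438], [498.70001220703125, 162.0], [506.79998779296875, 196.5], [475.3999938964844, 203.89999389648438]]
toolx 165.2487624242496
```

View pics/wm2.png

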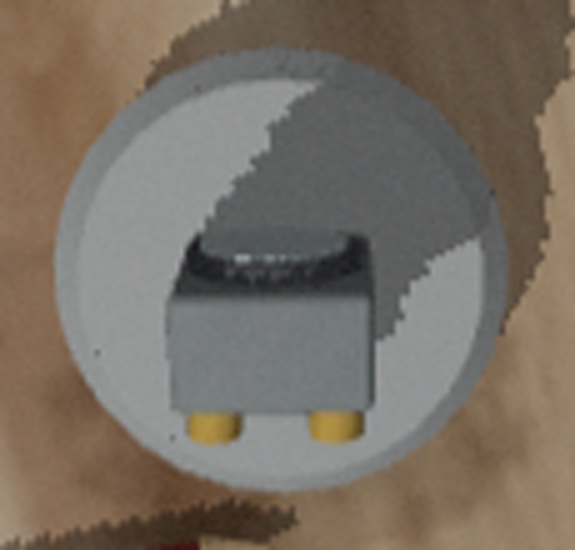

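```bash
python3 plan.py 0.4874 0.1829 0.12 166.8 3
```

```text
now [0.4907 0.1923 0.2299] toolx 165.18 tilt 0.27 q6 36.3 t 3.45 F [-0.7 -0.  -0.1] w 0.08554545343696772
need turn -1.6185984210076185 dist 0.11036780014213825
[[0.4, -3.3, 36.6, np.float64(-0.54)], [0.5, -3.3, 36.6, np.float64(-0.54)], [0.5, -3.3, 36.6, np.float64(-0.54)]]
```

```bash
python3 -m crank '[[[0.5,-4,37,-0.6,0],[0.5,-3,37,-0.5,0],[0.5,-3,36,-0.5,0],[0,0,0,0,0]]]'; python3 plan.py 0.4874 0.1829 0.04 166.8 3
```

```text
clock: 3.95
eef_pos: [0.4887, 0.179, 0.1187]
tool_rot: [0.117, 0.993, -0.001, 0.004]
ft_force: [-0.3, -0.9, 1.0]
grip_width: 0.0855
now [0.4887 0.179  0.1187] toolx 166.53 tilt 0.46 q6 33.7 t 3.95 F [-0.3 -0.9  1. ] w 0.08545994192240727
need turn -0.2683243399676485 dist 0.07877579509172263
[[0.9, 1.2, 26.2, np.float64(-0.09)], [0.9, 1.2, 26.2, np.float64(-0.09)], [0.9, 1.2, 26.2, np.float64(-0.09)]]
```

```bash
python3 -m crank '[[[1,1,25,0,0],[1,1,20,0,0],[0,1,15,0,0],[0,0,10,0,0],[0,0,5,0,0],[0,0,0,0,0]]]'; python3 plan.py 0.4874 0.1829 0.04 166.8 1
```

```text
clock: 4.7
eef_pos: [0.4952, 0.1815, 0.0492]
tool_rot: [0.12, 0.993, 0.002, 0.01]
ft_force: [-0.6, -0.3, -0.5]
grip_width: 0.0853
now [0.4952 0.1815 0.0492] toolx 166.19 tilt 1.14 q6 34.1 t 4.7 F [-0.6 -0.3 -0.5] w 0.08534534678722479
need turn -0.6066310629159943 dist 0.012105162574761826
[[8.0, -0.6, 9.0, np.float64(-0.61)]]
```

```bash
python3 -m crank '[[[8,-0.5,4,-0.6,0],[0,0,0,0,0]]]'; python3 - <<'E'
from h import *
R=Ro.from_quat(bot.get_obs()["tool_rot"]).as_matrix();print("toolz",R[:,2].round(4))
E
python3 plan.py 0.4874 0.1829 0.04 166.8 1
```

```text
clock: 4.95
eef_pos: [0.4872, 0.1833, 0.0456]
tool_rot: [0.115, 0.993, 0.002, 0.01]
ft_force: [0.2, -0.0, -0.6]
grip_width: 0.0851
toolz [ 0.021   0.0018 -0.9998]
now [0.4872 0.1833 0.0456] toolx 166.83 tilt 1.21 q6 34.0 t 4.95 F [ 0.2 -0.  -0.6] w 0.08506346622476792
need turn 0.034357244662345465 dist 0.005580179375171995
[[-0.1, -0.4, 5.6, np.float64(0.03)]]
```

```bash
cat > st.py <<'E'
from h import *
o=bot.get_obs();R=Ro.from_quat(o["tool_rot"]).as_matrix();print(o["eef_pos"].round(4),"toolz",(R[:,2]*1000).round(1),"toolx",np.degrees(np.arctan2(R[1,0],R[0,0])).round(2),"F",o["ft_force"].round(1),"M",o["ft_torque"].round(2),"w",round(o["grip_width"],4),"t",o["clock"])
E
python3 -m crank '[[[0,0,-30,0,0],[0,0,-30,0,0]]]'>/dev/null; python3 st.py;python3 -m crank '[[[0,0,0,0,0],[0,0,0,0,0]]]'>/dev/null; python3 st.py; python3 -m crank '[[[0,0,8,0,0],[0,0,8,0,0],[0,0,8,0,0],[0,0,0,0,0]]]'>/dev/null;  python3 st.py
```

```text
[0.4836 0.1826 0.1046] toolz [ 1.550e+01 -4.000e-01 -9.999e+02] toolx 166.88 F [ 1.5  0.2 -0.2] M [ 0.02 -0.01 -0.01] w 0.0855 t 5.2
[0.4851 0.1834 0.1069] toolz [  20.5    1.4 -999.8] toolx 166.9 F [ 0.2 -0.8 -0.5] M [-0.03  0.02  0.05] w 0.0852 t 5.45
[0.4832 0.1825 0.0778] toolz [ 1.460e+01 -9.000e-01 -9.999e+02] toolx 166.91 F [1.2 0.8 0.4] M [ 0.   -0.01 -0.02] w 0.0851 t 5.95
```

```bash
python3 -m crank '[[[0,0,0,0,0]]]'>/dev/null; python3 st.py;python3 -m crank '[[[0,0,8,0,0],[0,0,8,0,0],[0,0,8,0,0],[0,0,0,0,0],[0,0,0,0,0]]]'>/dev/null;  python3 st.py
```

```text
[0.4831 0.1824 0.0775] toolz [  14.1   -1.1 -999.9] toolx 166.9 F [-1.   0.6 -0.7] M [-0.04  0.01  0.04] w 0.0854 t 6.075
[0.4837 0.1825 0.052 ] toolz [ 1.450e+01 -9.000e-01 -9.999e+02] toolx 166.9 F [-0.1  0.1  0.6] M [ 0.03 -0.01 -0.02] w 0.0855 t 6.7
```

```bash
python3 plan.py 0.4874 0.1829 0.04 166.8 2|tail -1; python3 -m crank '[[[-2,-0.5,6,0,0],[-2,0,6,0,0],[0,0,0,0,0]]]'>/dev/null; python3 st.py
```

```text
[[-1.7, 0.6, 6.0, np.float64(0.05)], [-1.7, 0.6, 6.0, np.float64(0.05)]]
[0.4883 0.1811 0.0396] toolz [ 1.540e+01 -6.000e-01 -9.999e+02] toolx 166.9 F [-0.9  0.5 -0.5] M [-0.02  0.03  0.06] w 0.0855 t 7.075
```

```bash
python3 -m crank '[[[0.6,1.8,0,0,0],[0,0,0,0,120],[0,0,0,0,255],[0,0,0,0,255],[0,0,0,0,255],[0,0,0,0,255]]]'; python3 st.py
```

```text
clock: 7.82
eef_pos: [0.4884, 0.1832, 0.0401]
tool_rot: [0.114, 0.993, 0.001, 0.008]
ft_force: [-0.5, 0.0, 0.3]
grip_width: 0.0354
[0.4884 0.1832 0.0401] toolz [ 1.610e+01 -4.000e-01 -9.999e+02] toolx 166.9 F [-0.5  0.   0.3] M [ 0.02  0.02 -0.01] w 0.0354 t 7.825
```

```bash
python3 -m crank '[[[0,0,-5,0,255],[0,0,-12,0,255],[0,0,-20,0,255],[0,0,-25,0,255],[0,0,-25,0,255],[0,0,-25,0,255],[0,0,-20,0,255],[0,0,-12,0,255],[0,0,-6,0,255],[0,0,0,0,255]]]'>/dev/null; python3 st.py; python3 plan.py 0.532 -0.085 0.19 190.9 8; python3 w.py wl
```

```text
[0.4812 0.1816 0.1936] toolz [    4.3    -4.7 -1000. ] toolx 166.91 F [ 0.1 -0.4 -4.9] M [ 0.04  0.03 -0.03] w 0.0352 t 9.075
now [0.4812 0.1816 0.1936] toolx 166.91 tilt 0.37 q6 34.0 t 9.075 F [ 0.1 -0.4 -4.9] w 0.03515938450340397
need turn -23.994864782653735 dist 0.2713697987927579
[[-13.7, -31.0, 0.6, np.float64(-3.0)], [-12.1, -31.7, 0.6, np.float64(-3.0)], [-10.4, -32.3, 0.6, np.float64(-3.0)], [-8.7, -32.8, 0.6, np.float64(-3.0)], [-7.0, -33.2, 0.6, np.float64(-3.0)], [-5.2, -33.5, 0.6, np.float64(-3.0)], [-3.5, -33.7, 0.6, np.float64(-3.0)], [-1.7, -33.9, 0.6, np.float64(-3.0)]]
```

View pics/wl.png

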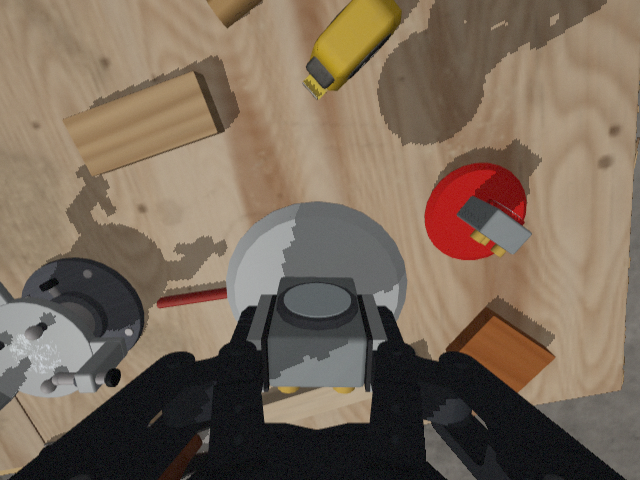

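```bash
python3 -m crank '[[[-7,-16,0,-3,255],[-13,-32,0,-3,255],[-11,-33,0,-3,255],[-10,-33,0,-3,255],[-8,-33,0,-3,255],[-7,-33,0,-3,255],[-5,-33,0,-3,255],[-4,-26,0,-3,255],[-2,-16,0,0,255],[-1,-8,0,0,255],[0,0,0,0,255]]]'>/dev/null; python3 st.py; python3 plan.py 0.532 -0.085 0.19 190.9 2
```

```text
[ 0.5422 -0.0902  0.1826] toolz [ -17.7   -4.2 -999.8] toolx -168.21 F [ 0.8  0.8 -4. ] M [ 0.04 -0.06  0.02] w 0.0351 t 10.5
now [ 0.5422 -0.0902  0.1826] toolx -168.21 tilt 1.04 q6 -21.0 t 10.5 F [ 0.8  0.8 -4. ] w 0.035052643161358726
need turn 0.8890889634997166 dist 0.013638299703930348
[[4.5, 3.6, -3.6, np.float64(0.44)], [4.5, 3.6, -3.6, np.float64(0.44)]]
```

```bash
python3 -m crank '[[[9,7,-7,0.9,255],[0,0,0,0,255]]]'>/dev/null; python3 st.py; python3 -m crank '[[[0,0,-30,0,255],[0,0,0,0,255],[0,0,0,0,255]]]'>/dev/null; python3 st.py;  python3 -m crank '[[[0,0,6,0,255],[0,0,6,0,255],[0,0,6,0,255],[0,0,6,0,255],[0,0,6,0,255],[0,0,0,0,255]]]'>/dev/null; python3 st.py
```

```text
[ 0.5308 -0.0831  0.1902] toolz [ -18.9   -3.1 -999.8] toolx -169.07 F [ 0.1  0.8 -5. ] M [ 0.04 -0.06  0.04] w 0.0354 t 10.75
[ 0.5304 -0.081   0.2203] toolz [ -19.1   -2.9 -999.8] toolx -168.92 F [-0.2 -0.3 -6.8] M [ 0.06 -0.02  0.05] w 0.0348 t 11.125
[ 0.5277 -0.0808  0.1843] toolz [ -25.6   -1.9 -999.7] toolx -168.92 F [-0.5  0.2 -4.4] M [ 0.01 -0.01  0.01] w 0.0358 t 11.875
```

```bash
python3 -m crank '[[[0,0,-6,0,255],[0,0,-6,0,255],[0,0,-6,0,255],[0,0,-6,0,255],[0,0,-6,0,255],[0,0,-6,0,255],[0,0,0,0,255]]]'>/dev/null; python3 st.py; python3 -m crank '[[[0,0,30,0,255],[0,0,0,0,255],[0,0,0,0,255]]]'>/dev/null; python3 st.py
```

```text
[ 0.5299 -0.0809  0.225 ] toolz [ -21.3   -2.6 -999.8] toolx -168.92 F [-0.2  0.4 -4.1] M [ 0.04 -0.12 -0.02] w 0.0353 t 12.75
[ 0.5297 -0.081   0.1956] toolz [ -19.9   -2.8 -999.8] toolx -168.92 F [-0.7 -1.  -5.5] M [ 0.04 -0.04 -0.03] w 0.0351 t 13.125
```

```bash
python3 -m crank '[[[15,0,0,0,255],[30,0,0,0,255],[33,0,0,0,255],[33,0,0,0,255],[26,0,0,0,255],[13,0,0,0,255],[0,0,0,0,255],[0,0,0,0,255]]]'>/dev/null; python3 st.py; python3 -m crank '[[[-50,0,0,0,255],[0,0,0,0,255],[0,0,0,0,255]]]'>/dev/null; python3 st.py
```

```text
[ 0.3771 -0.1117  0.2043] toolz [  -9.2   -6.4 -999.9] toolx -168.96 F [ 0.3 -0.2 -5.5] M [-0.01 -0.1   0.  ] w 0.0354 t 14.125
[ 0.4294 -0.1015  0.2029] toolz [  -9.6   -6.2 -999.9] toolx -168.9 F [ 0.1  0.3 -6.1] M [ 0.03 -0.03  0.01] w 0.0352 t 14.5
```

```bash
python3 -m crank '[[[-60,0,0,0,255],[0,0,0,0,255],[0,0,0,0,255],[-50,0,0,0,255],[0,0,0,0,255],[0,0,0,0,255]]]'>/dev/null; python3 st.py; python3 -m crank '[[[15,0,0,0,255],[33,0,0,0,255],[36,0,0,0,255],[36,0,0,0,255],[36,0,0,0,255],[30,0,0,0,255],[14,0,0,0,255],[0,0,0,0,255],[0,0,0,0,255]]]'>/dev/null; python3 st.py
```

```text
[ 0.5344 -0.0801  0.1973] toolz [ -20.6   -4.7 -999.8] toolx -168.98 F [ 0.6 -0.5 -5.5] M [-0.   -0.02  0.02] w 0.0353 t 15.25
[ 0.3281 -0.1201  0.2056] toolz [  -6.    -8.4 -999.9] toolx -169.22 F [-0.5 -0.5 -4.4] M [ 0.02 -0.04  0.03] w 0.0355 t 16.375
```

```bash
python3 -m crank '[[[-40,0,-10,0,255],[0,0,0,0,255],[0,0,0,0,255],[-40,0,0,0,255],[0,0,0,0,255],[0,0,0,0,255]]]'>/dev/null; python3 st.py; python3 -m crank '[[[-40,0,-10,0,255],[0,0,0,0,255],[0,0,0,0,255],[-40,0,0,0,255],[0,0,0,0,255],[0,0,0,0,255],[-40,0,0,0,255],[0,0,0,0,255],[0,0,0,0,255]]]'>/dev/null; python3 st.py
```

```text
[ 0.4103 -0.1041  0.2135] toolz [  -8.5   -7.7 -999.9] toolx -169.13 F [ 0.4  0.5 -4.8] M [0.01 0.08 0.02] w 0.0355 t 17.125
[ 0.5205 -0.0829  0.2199] toolz [ -19.9   -6.6 -999.8] toolx -169.45 F [-0.1  0.1 -5. ] M [ 0.01  0.01 -0.02] w 0.0354 t 18.25
```

```bash
python3 -m crank '[[[0,0,-40,0,255],[0,0,0,0,255],[0,0,0,0,255],[0,0,-40,0,255],[0,0,0,0,255],[0,0,0,0,255]]]'>/dev/null; python3 st.py; python3 -m crank '[[[0,0,25,0,255],[0,0,25,0,255],[0,0,20,0,255],[0,0,15,0,255],[0,0,10,0,255],[0,0,5,0,255],[0,0,0,0,255],[0,0,0,0,255]]]'>/dev/null; python3 st.py
```

```text
[ 0.5156 -0.0829  0.2954] toolz [ -32.2   -4.9 -999.5] toolx -169.56 F [ 0.1  0.3 -5.5] M [-0.01 -0.05  0.01] w 0.0355 t 19.0
[ 0.5067 -0.0827  0.183 ] toolz [ -45.8   -2.8 -998.9] toolx -169.57 F [ 1.1 -0.1 -4.5] M [ 0.01 -0.09 -0.  ] w 0.0352 t 20.0
```

```bash
cat > cam.py <<'E'
from workcell import bot
bot.camera("top")
bot.camera("top")
import st
E
python3 -m crank '[[[15,0,0,0,255],[33,0,0,0,255],[36,0,0,0,255],[36,0,0,0,255],[36,0,0,0,255],[15,0,0,0,255]]]'>/dev/null; python3 cam.py; python3 -m crank '[[[-40,0,0,0,255]]]'>/dev/null; python3 st.py; python3 cam.py; python3 -m crank '[[[-40,0,0,0,255]]]'>/dev/null; python3 st.py; python3 cam.py
```

```text
[ 0.3328 -0.115   0.1936] toolz [ -38.8   -6.  -999.2] toolx -169.56 F [ 0.7  1.  -5. ] M [ 0.01 -0.11  0.03] w 0.0351 t 20.85
[ 0.3714 -0.1081  0.1927] toolz [ -37.5   -6.5 -999.3] toolx -169.71 F [ 1.7 -0.5 -3.9] M [-0.05 -0.17 -0.09] w 0.035 t 20.975
[ 0.3771 -0.1079  0.1928] toolz [ -31.7   -6.7 -999.5] toolx -169.47 F [-0.3 -0.1 -4.3] M [-0.02 -0.03 -0.06] w 0.0352 t 21.075
[ 0.4157 -0.1005  0.1915] toolz [ -33.6   -6.6 -999.4] toolx -169.53 F [ 0.6  0.1 -4.8] M [-0.06 -0.18 -0.01] w 0.0351 t 21.2
[ 0.4218 -0.1003  0.1918] toolz [ -25.7   -6.9 -999.6] toolx -169.35 F [-0.2  0.4 -5.5] M [-0.03  0.04  0.  ] w 0.0354 t 21.3
```

```bash
python3 -m crank '[[[-40,0,0,0,255]]]'>/dev/null; python3 cam.py; python3 -m crank '[[[-40,0,0,0,255]]]'>/dev/null; python3 cam.py
```

```text
[ 0.4661 -0.0924  0.1905] toolz [ -20.6   -6.7 -999.8] toolx -169.22 F [ 0.  -0.1 -4.6] M [-0.04  0.05  0.04] w 0.0352 t 21.525
[ 0.51   -0.0842  0.189 ] toolz [ -16.3   -6.4 -999.8] toolx -169.1 F [-0.7  0.2 -5. ] M [0.01 0.04 0.07] w 0.035 t 21.75
```

```bash
python3 -m crank '[[[15,0,0,0,255],[33,0,0,0,255],[36,0,0,0,255],[36,0,0,0,255],[36,0,0,0,255],[15,0,0,0,255],[0,0,0,0,255]]]'>/dev/null; python3 cam.py; for i in 1; do python3 -m crank '[[[-40,0,0,0,255]]]'>/dev/null; python3 cam.py; done;  python3 -m crank '[[[-40,0,0,0,255]]]'>/dev/null; python3 cam.py
```

```text
[ 0.333  -0.1172  0.1911] toolz [ -16.9   -7.2 -999.8] toolx -169.0 F [ 1.  -0.1 -4.7] M [-0.02 -0.01  0.04] w 0.0351 t 22.725
[ 0.3778 -0.1095  0.1908] toolz [ -10.8   -7.6 -999.9] toolx -168.87 F [ 0.7 -0.8 -5. ] M [-0.02 -0.03 -0.03] w 0.0355 t 22.95
[ 0.4225 -0.1013  0.1903] toolz [   -5.7    -7.6 -1000. ] toolx -168.71 F [-0.4 -1.  -4.4] M [-0.09 -0.01  0.  ] w 0.0352 t 23.175
```

```bash
python3 -m crank '[[[-40,0,0,0.2,255]]]'>/dev/null; python3 cam.py; python3 -m crank '[[[-36,0,0,0.2,255]]]'>/dev/null; python3 cam.py; python3 plan.py 0.532 -0.085 0.175 190.9 1
```

```text
[ 0.467  -0.0928  0.1895] toolz [   -1.2    -7.4 -1000. ] toolx -168.76 F [-0.1 -0.3 -5.3] M [-0.02  0.03 -0.02] w 0.0353 t 23.4
[ 0.5067 -0.085   0.1887] toolz [    2.4    -7.  -1000. ] toolx -168.82 F [-1.1  0.5 -4.2] M [ 0.02  0.07 -0.07] w 0.0354 t 23.625
now [ 0.5067 -0.085   0.1887] toolx -168.82 tilt 0.42 q6 -20.5 t 23.625 F [-1.1  0.5 -4.2] w 0.03544943971430274
need turn 0.28060691137795857 dist 0.028825821320145238
[[-24.8, -4.8, 13.8, np.float64(0.28)]]
```

```bash
python3 -m crank '[[[-22,-4.5,0,0.3,255]]]'>/dev/null; python3 cam.py; python3 w.py wover; python3 - <<'E'
from h import *
c=bot.camera("side"); cv2.imwrite("pics/sover.png",cv2.resize(c["img"][130:280,240:400],None,fx=4,fy=4,interpolation=cv2.INTER_CUBIC))
E
```

```text
[ 0.5318 -0.0849  0.1882] toolz [    4.3    -7.  -1000. ] toolx -169.05 F [-0.7 -0.6 -4.4] M [ 0.06  0.05 -0.03] w 0.0354 t 23.85
```

View pics/wover.png

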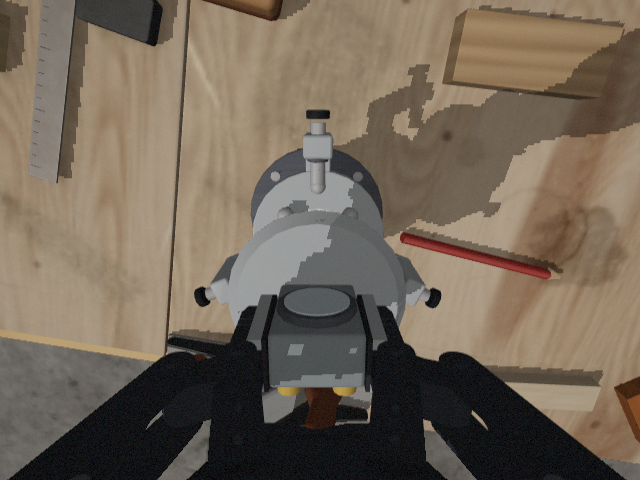

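View pics/sover.png

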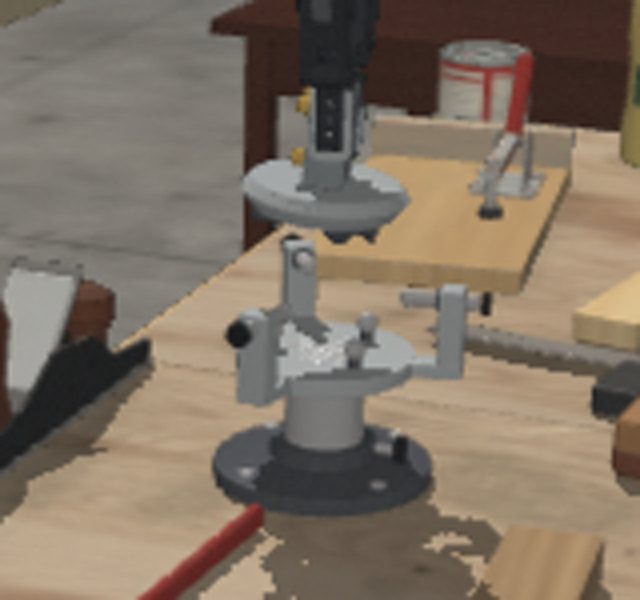

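```bash
cat > pl.py <<'E'
import pickle,sys
from h import *
np.set_printoptions(precision=4,suppress=True)
def fit(P):
    for _ in range(4):
        c=P.mean(0); n=np.linalg.svd(P-c)[2][2]; n=n*np.sign(n[2]); e=abs((P-c)@n); P=P[e<max(.0006,2*np.median(e))]
    return c,n,len(P)
o,c=pickle.load(open(sys.argv[1]+".pkl","rb")); W=cloud(c,o)
a=[int(v) for v in sys.argv[2:6]]
P=W[a[0]:a[1],a[2]:a[3]].reshape(-1,3); z=P[:,2]; P=P[(z>float(sys.argv[6]))&(z<float(sys.argv[7]))]
c,n,k=fit(P);print(c,"n mrad",(n*1000).round(1),k)
E
python3 pl.py wstand 200 250 290 340 .07 .08
python3 pl.py wmir 165 200 270 345 .015 .03
python3 pl.py wl 215 280 250 390 .15 .2
python3 pl.py wover 228 282 255 385 .15 .2
```

```text
[ 0.5343 -0.0842  0.0751] n mrad [   1.3   -1.  1000. ] 1515
[0.4652 0.1894 0.0244] n mrad [-13.6   7.  999.9] 1313
[0.4576 0.1875 0.1782] n mrad [  -4.     9.2 1000. ] 5007
[ 0.5119 -0.0878  0.17  ] n mrad [-92.4  -9.7 995.7] 4196
```

The plane fit shows the mount has rotated about 5° in the pads during the quick moves (side view agrees: the -x rim at (410,195) hangs low). I'll square it on the free bench patch around (0.39,-0.085), regrip it, and carry it more gently.

```bash
python3 - <<'E'
from h import *
c=bot.camera("top"); W=cloud(c); np.set_printoptions(precision=3,suppress=True)
# things on bench near patch
k=(W[...,2]>.008)&(W[...,2]<.05)&(W[...,0]>.30)&(W[...,0]<.47)&(W[...,1]>-.2)&(W[...,1]<.05)
n,l,s,ce=cv2.connectedComponentsWithStats(k.astype(np.uint8))
for i in range(1,n):
    if s[i,4]>20: p=W[l==i]; print(s[i,4],p.min(0),p.max(0))
E
python3 plan.py 0.388 -0.083 0.15 190.9 8
```

```text
689 [ 0.345 -0.008  0.022] [0.399 0.05  0.033]
now [ 0.5285 -0.085   0.1882] toolx -169.1 tilt 0.39 q6 -19.8 t 24.0 F [-0.8 -0.6 -5.8] w 0.03525833945883569
need turn 0.0033530780852970565 dist 0.14562124073949426
[[17.2, 3.6, 4.8, np.float64(0.0)], [17.2, 3.6, 4.8, np.float64(0.0)], [17.2, 3.6, 4.8, np.float64(0.0)], [17.2, 3.6, 4.8, np.float64(0.0)], [17.2, 3.6, 4.8, np.float64(0.0)], [17.2, 3.6, 4.8, np.float64(0.0)], [17.2, 3.6, 4.8, np.float64(0.0)], [17.2, 3.6, 4.8, np.float64(0.0)]]
```

```bash
python3 -m crank '[[[9,2,0,0,255],[17,4,0,0,255],[19,4,0,0,255],[19,4,0,0,255],[19,4,0,0,255],[19,4,0,0,255],[17,4,0,0,255],[10,2,0,0,255],[0,0,0,0,255]]]'>/dev/null; python3 st.py; python3 plan.py 0.388 -0.08 0.05 190.9 6
```

```text
[ 0.3823 -0.0814  0.189 ] toolz [   -2.1    -7.  -1000. ] toolx -169.17 F [ 0.5 -0.1 -5.2] M [-0.04 -0.   -0.02] w 0.0353 t 25.125
now [ 0.3823 -0.0814  0.189 ] toolx -169.17 tilt 0.42 q6 -22.5 t 25.125 F [ 0.5 -0.1 -5.2] w 0.035346172975441806
need turn -0.07165107106993673 dist 0.13909604637329748
[[-1.1, 0.2, 23.2, np.float64(-0.01)], [-1.1, 0.2, 23.2, np.float64(-0.01)], [-1.1, 0.2, 23.2, np.float64(-0.01)], [-1.1, 0.2, 23.2, np.float64(-0.01)], [-1.1, 0.2, 23.2, np.float64(-0.01)], [-1.1, 0.2, 23.2, np.float64(-0.01)]]
```

```bash
python3 -m crank '[[[-1,0,12,0,255],[-1,0,25,0,255],[-1,0,28,0,255],[-1,0,28,0,255],[-1,0,20,0,255],[0,0,10,0,255],[0,0,4,0,255],[0,0,0,0,255]]]'>/dev/null; python3 st.py
```

```text
[ 0.3924 -0.0818  0.0554] toolz [    2.4    -7.5 -1000. ] toolx -169.11 F [ 0.1  0.7 -5.4] M [-0.    0.03  0.04] w 0.0352 t 26.125
```

```bash
python3 -m crank '[[[0,0,5,0,255],[0,0,4,0,255],[0,0,3,0,255]]]'>/dev/null; python3 st.py;  python3 -m crank '[[[0,0,2,0,255],[0,0,2,0,255]]]'>/dev/null; python3 st.py
```

```text
[ 0.3944 -0.0823  0.0444] toolz [   6.9   -8.4 -999.9] toolx -169.11 F [-0.1 -0.6 -5.7] M [ 0.    0.03 -0.02] w 0.0351 t 26.5
[ 0.3955 -0.0823  0.0421] toolz [   9.4   -8.1 -999.9] toolx -169.11 F [-4.9  1.2 15.4] M [ 0.44  1.28 -0.02] w 0.0354 t 26.75
```

```bash
python3 -m crank '[[[0,0,0,0,110],[0,0,0,0,110],[0,0,0,0,110]]]'>/dev/null; python3 st.py; python3 w.py wb; python3 pl.py wb 228 282 255 385 .01 .05
```

```text
[ 0.3982 -0.0828  0.044 ] toolz [  15.3   -9.3 -999.8] toolx -169.11 F [-0.6 -0.2  0.1] M [-0.01  0.02  0.03] w 0.0485 t 27.125
[ 0.3784 -0.0853  0.0245] n mrad [  -5.4    0.  1000. ] 4351
```

View pics/wb.png

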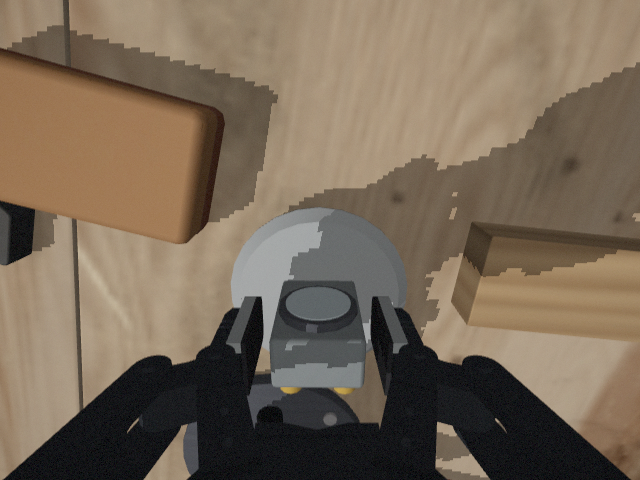

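```bash
cat > arc.py <<'E'
import pickle,sys
from h import *
from scipy.optimize import least_squares
o,c=pickle.load(open(sys.argv[1]+".pkl","rb")); W=cloud(c,o); z0=float(sys.argv[2])
R=Ro.from_quat(o["tool_rot"]).as_matrix(); T=c["T_tool_cam"]; cam=R@T[:3,3]+o["eef_pos"]
pts=[]
for u in range(245,395,2):
    col=W[195:330,u,2]; k=np.where((col>z0-.012)&(col<z0+.02))[0]
    if len(k)>3: pts.append((u,195+k[0]))
p=np.array(pts,float)
d=np.c_[(p[:,0]-c["cx"])/c["fx"],(p[:,1]-c["cy"])/c["fy"],np.ones(len(p))]@T[:3,:3].T@R.T
q=(cam+d*((z0-cam[2])/d[:,2])[:,None])[:,:2]
f=least_squares(lambda s:np.hypot(*(q-s).T)-.0461,o["eef_pos"][:2],loss="soft_l1",f_scale=.0005)
tc=o["eef_pos"]; print("n",len(q),"axis",f.x.round(4),"res",np.abs(f.fun).mean().round(5),"tcp-axis tool xy mm",((tc[:2]-f.x)@R[:2,:2]*1000).round(1))
E
python3 arc.py wb .0178; python3 arc.py wl .1715
```

```text
n 75 axis [ 0.4012 -0.0813] res 0.00015 tcp-axis tool xy mm [ 3.2 -0.9]
n 75 axis [0.4804 0.1814] res 0.00013 tcp-axis tool xy mm [-0.8  0.4]
```

```bash
python3 -m crank '[[[-3,0.9,3.5,0,110],[0,0,0,0,255],[0,0,0,0,255],[0,0,0,0,255]]]'>/dev/null; python3 st.py
```

```text
[ 0.4015 -0.0815  0.0404] toolz [  15.5   -9.6 -999.8] toolx -169.11 F [-0.3 -0.5  2.2] M [0.05 0.11 0.  ] w 0.0353 t 27.675
```

```bash
python3 -m crank '[[[0,0,-4,0,255],[0,0,-9,0,255],[0,0,-14,0,255],[0,0,-18,0,255],[0,0,-19,0,255],[0,0,-19,0,255],[0,0,-18,0,255],[0,0,-14,0,255],[0,0,-9,0,255],[0,0,-4,0,255]]]'>/dev/null; python3 st.py; python3 plan.py 0.532 -0.085 0.175 190.9 9
```

```text
[ 0.3926 -0.0787  0.1705] toolz [ 7.0e-01 -6.1e+00 -1.0e+03] toolx -169.11 F [ 1.3  0.3 -5.5] M [-0.    0.    0.01] w 0.0356 t 28.925
now [ 0.3926 -0.0787  0.1705] toolx -169.11 tilt 0.35 q6 -22.0 t 28.925 F [ 1.3  0.3 -5.5] w 0.035604209264469555
need turn -0.012164829399807786 dist 0.13962356930154013
[[-15.1, -3.6, -0.5, np.float64(-0.0)], [-15.1, -3.6, -0.5, np.float64(-0.0)], [-15.1, -3.6, -0.5, np.float64(-0.0)], [-15.1, -3.6, -0.5, np.float64(-0.0)], [-15.1, -3.6, -0.5, np.float64(-0.0)], [-15.1, -3.6, -0.5, np.float64(-0.0)], [-15.1, -3.6, -0.5, np.float64(-0.0)], [-15.1, -3.6, -0.5, np.float64(-0.0)], [-15.1, -3.6, -0.5, np.float64(-0.0)]]
```

```bash
python3 -m crank '[[[-5,-1,-1,0,255],[-11,-3,-1,0,255],[-15,-4,-1,0,255],[-18,-4,-1,0,255],[-18,-4,-1,0,255],[-18,-4,-1,0,255],[-17,-4,-1,0,255],[-13,-3,-1,0,255],[-8,-2,0,0,255],[-4,-1,0,0,255]]]'>/dev/null; python3 st.py; python3 w.py wo2; python3 pl.py wo2 228 282 255 385 .13 .2; python3 arc.py wo2 .151
```

```text
[ 0.5338 -0.0843  0.1728] toolz [   -4.9    -5.  -1000. ] toolx -169.08 F [-0.  -0.5 -5.8] M [ 0.02  0.07 -0.  ] w 0.0348 t 30.175
[ 0.5113 -0.0873  0.1574] n mrad [  9.7   2.5 999.9] 4310
n 75 axis [ 0.5331 -0.0839] res 0.00014 tcp-axis tool xy mm [-0.6 -0.5]
```

```bash
python3 -m crank '[[[1,0.5,5,0,255],[1,0.5,8,0,255],[0,0.5,6,0,255],[0,0,3,0,255],[0,0,0,0,255]]]'>/dev/null; python3 st.py
```

```text
[ 0.5297 -0.0831  0.1487] toolz [   -6.8    -4.6 -1000. ] toolx -169.09 F [ 0.5 -0.4 -4.6] M [ 0.02  0.01 -0.02] w 0.0351 t 30.85
```

```bash
python3 -m crank '[[[-1.5,-2.6,0,0,255],[0,0,0,0,255]]]'>/dev/null; python3 st.py; python3 w.py wo3;  python3 arc.py wo3 .126
```

```text
[ 0.5322 -0.0856  0.1492] toolz [   -5.7    -4.9 -1000. ] toolx -169.09 F [ 0.3 -0.4 -4.9] M [-0.03  0.03 -0.04] w 0.0351 t 31.1
n 75 axis [ 0.5316 -0.0852] res 0.00027 tcp-axis tool xy mm [-0.4 -0.5]
```

```bash
python3 -m crank '[[[0,0,2,0,255],[0,0,2,0,255]]]'>/dev/null; python3 st.py; python3 -m crank '[[[0,0,2,0,255],[0,0,2,0,255]]]'>/dev/null; python3 st.py; python3 -m crank '[[[0,0,2,0,255]]]'>/dev/null; python3 st.py;
```

```text
[ 0.5323 -0.0856  0.1453] toolz [   -5.     -4.8 -1000. ] toolx -169.1 F [-0.5 -0.2 -5.6] M [ 0.03 -0.   -0.01] w 0.0356 t 31.4
[ 0.5326 -0.0854  0.1412] toolz [   -4.3    -4.4 -1000. ] toolx -169.09 F [-1.2  1.7 -1.3] M [0.36 0.04 0.05] w 0.0352 t 31.65
[ 0.5331 -0.0854  0.1404] toolz [   -2.5    -4.6 -1000. ] toolx -169.08 F [-1.3  0.4  4.7] M [0.02 0.5  0.02] w 0.0354 t 31.775
```

```bash
python3 -m crank '[[[0.8,0,2,0,255]]]'>/dev/null; python3 st.py; python3 -m crank '[[[0.5,0,2,0,255]]]'>/dev/null; python3 st.py; python3 -m crank '[[[0.5,0,2,0,255]]]'>/dev/null; python3 st.py;
```

```text
[ 0.5334 -0.0857  0.1399] toolz [ 6.0e-01 -5.1e+00 -1.0e+03] toolx -169.07 F [-0.5  1.8  6.2] M [ 0.19  0.26 -0.01] w 0.0354 t 31.9
[ 0.5337 -0.0859  0.1396] toolz [    3.6    -5.6 -1000. ] toolx -169.07 F [-1.6  0.9  5.9] M [ 0.19  0.53 -0.04] w 0.0354 t 32.025
[ 0.534  -0.0861  0.1393] toolz [    6.5    -5.9 -1000. ] toolx -169.07 F [-1.2  0.9  6.6] M [0.26 0.47 0.07] w 0.0353 t 32.15
```

```bash
python3 -m crank '[[[1,0,4,0,255]]]'>/dev/null; python3 st.py; python3 -m crank '[[[1,0,4,0,255]]]'>/dev/null; python3 st.py
```

```text
[ 0.5348 -0.0865  0.138 ] toolz [  11.9   -6.5 -999.9] toolx -169.07 F [-1.2  0.4 12.2] M [ 0.26  0.4  -0.04] w 0.0351 t 32.275
[ 0.5356 -0.0868  0.1369] toolz [  17.3   -7.  -999.8] toolx -169.06 F [-2.7  0.9 12.5] M [ 0.31  0.7  -0.04] w 0.0356 t 32.4
```

```bash
python3 -m crank '[[[3,0.5,4,0,255]]]'>/dev/null; python3 st.py; python3 -m crank '[[[4,0.5,4.5,0,255]]]'>/dev/null; python3 st.py; python3 w.py wp;  python3 pl.py wp 228 282 255 385 .1 .14;python3 arc.py wp .114
```

```text
[ 0.5356 -0.0869  0.1362] toolz [  25.7   -7.3 -999.6] toolx -169.04 F [-0.6  1.4 12.1] M [ 0.44 -0.12  0.05] w 0.0352 t 32.525
[ 0.5354 -0.0872  0.1355] toolz [  35.7   -7.5 -999.3] toolx -169.0 F [ 0.8  3.  12.4] M [ 0.47 -0.25  0.  ] w 0.0353 t 32.65
[ 0.5135 -0.0901  0.1193] n mrad [-29.6   5.2 999.5] 4352
n 75 axis [ 0.5351 -0.0869] res 0.00067 tcp-axis tool xy mm [-0.2 -0.3]
```

```bash
python3 -m crank '[[[3,0.5,-10,0,255]]]'>/dev/null; python3 st.py; python3 -m crank '[[[0,0,0,0,255]]]'>/dev/null; python3 st.py
```

```text
[ 0.5314 -0.0869  0.1451] toolz [  35.3   -7.  -999.4] toolx -168.98 F [ 0.2  0.1 -5.3] M [0.01 0.13 0.02] w 0.0352 t 32.825
[ 0.5312 -0.0872  0.1456] toolz [  35.5   -7.8 -999.3] toolx -168.99 F [ 0.3  0.1 -5.5] M [ 0.03  0.07 -0.03] w 0.0356 t 32.95
```

```bash
python3 -m crank '[[[0,0,-20,0,255],[0,0,-40,0,255],[0,0,0,0,255],[0,0,0,0,255]]]'>/dev/null; python3 st.py; python3 -m crank '[[[0,0,12,0,255],[0,0,20,0,255],[0,0,12,0,255],[0,0,6,0,255],[0,0,0,0,255]]]'>/dev/null; python3 st.py
```

```text
[ 0.5244 -0.0869  0.2002] toolz [  20.9   -7.2 -999.8] toolx -169.06 F [-0.5  0.1 -6.3] M [0.03 0.07 0.01] w 0.0352 t 33.45
[ 0.5242 -0.0868  0.1441] toolz [  16.7   -5.7 -999.8] toolx -169.06 F [ 0.5 -0.4 -0.4] M [-0.05  0.1  -0.01] w 0.0354 t 34.075
```

```bash
python3 -m crank '[[[-6.3,-0.3,-4,0,255],[0,0,0,0,255]]]'>/dev/null; python3 st.py; python3 w.py wq;  python3 pl.py wq 228 282 255 385 .11 .15;python3 arc.py wq .126
```

```text
[ 0.5306 -0.0858  0.1479] toolz [  16.2   -5.7 -999.9] toolx -169.06 F [-0.2 -0.2 -5. ] M [-0.   -0.03 -0.01] w 0.0351 t 34.325
[ 0.5075 -0.0887  0.1329] n mrad [ 13.9   9.6 999.9] 4192
n 75 axis [ 0.5292 -0.0858] res 0.00015 tcp-axis tool xy mm [-1.4 -0.3]
```

```bash
python3 -m crank '[[[-0.5,0.5,7,0,255]]]'>/dev/null; python3 st.py; python3 -m crank '[[[0,0,6,0,255]]]'>/dev/null; python3 st.py; python3 -m crank '[[[0,0,6,0,255]]]'>/dev/null; python3 st.py
```

```text
[ 0.5319 -0.0854  0.1415] toolz [  18.2   -5.9 -999.8] toolx -169.06 F [ 5.8  0.6 -2. ] M [ 0.21 -1.04  0.01] w 0.0352 t 34.5
[ 0.534  -0.0855  0.1377] toolz [  23.7   -6.3 -999.7] toolx -169.05 F [-2.1  1.2 15. ] M [0.13 0.56 0.  ] w 0.0354 t 34.625
[ 0.536  -0.0857  0.1347] toolz [  29.4   -7.3 -999.5] toolx -169.04 F [-3.2  0.7 12.9] M [0.23 0.64 0.03] w 0.0349 t 34.75
```

```bash
python3 -m crank '[[[2.5,0,5,0,255]]]'>/dev/null; python3 st.py; python3 w.py wr;  python3 pl.py wr 228 282 255 385 .1 .14;python3 arc.py wr .111
```

```text
[ 0.5362 -0.0862  0.1323] toolz [  36.3   -7.3 -999.3] toolx -169.02 F [0.1 1.4 4.6] M [ 0.33 -0.2   0.01] w 0.0354 t 34.875
[ 0.5135 -0.0892  0.1168] n mrad [ -6.5  11.6 999.9] 4192
n 75 axis [ 0.5348 -0.0862] res 0.00041 tcp-axis tool xy mm [-1.3 -0.2]
```

```bash
python3 -m crank '[[[4,0.3,4,0,255]]]'>/dev/null; python3 st.py; python3 -m crank '[[[2,0,3,0,255]]]'>/dev/null; python3 st.py; python3 w.py ws3;  python3 pl.py ws3 228 282 255 385 .09 .14;python3 arc.py ws3 .106
```

```text
[ 0.5331 -0.0862  0.1273] toolz [  38.2   -6.4 -999.2] toolx -168.99 F [ 4.7  1.6 -8.4] M [ 0.48 -0.89  0.04] w 0.0354 t 35.05
[ 0.5328 -0.0849  0.1248] toolz [  42.4   -2.  -999.1] toolx -168.96 F [ 1.9  6.4 10.9] M [ 1.7  -0.57 -0.11] w 0.035 t 35.175
[ 0.5103 -0.0878  0.1092] n mrad [ -9.9   4.9 999.9] 4259
n 75 axis [ 0.531  -0.0849] res 0.00049 tcp-axis tool xy mm [-1.8 -0.4]
```

```bash
python3 -m crank '[[[0,0,0,0,110],[0,0,0,0,110],[0,0,0,0,90],[0,0,0,0,90]]]'>/dev/null; python3 st.py; python3 w.py wt;  python3 pl.py wt 228 282 255 385 .09 .14;python3 arc.py wt .103
```

```text
[ 0.5303 -0.0858  0.1234] toolz [  37.4   -3.9 -999.3] toolx -169.01 F [ 0.5 -0.2 -0. ] M [ 0.04  0.07 -0.01] w 0.0552 t 35.725
[ 0.5088 -0.089   0.109 ] n mrad [  -7.     2.5 1000. ] 4485
n 75 axis [ 0.532  -0.0847] res 0.0009 tcp-axis tool xy mm [ 1.8 -0.7]
```

View pics/wt.png

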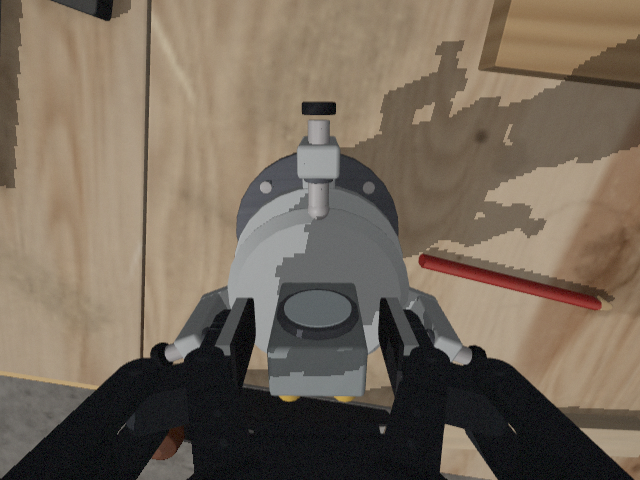

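```bash
python3 -m crank '[[[0,0,-8,0,90],[0,0,-15,0,90],[0,0,-25,0,90],[0,0,-30,0,90],[0,0,-30,0,90],[0,0,-20,0,90],[0,0,0,0,90],[0,0,0,0,90]]]'>/dev/null; python3 st.py; python3 w.py wz; python3 - <<'E'
from h import *
c=bot.camera("side"); cv2.imwrite("pics/sz.png",cv2.resize(c["img"][150:280,250:390],None,fx=4.5,fy=4.5,interpolation=cv2.INTER_CUBIC))
E
```

```text
[ 0.5259 -0.0855  0.262 ] toolz [  43.5   -5.2 -999. ] toolx -169.01 F [-1.3 -0.5 -0.1] M [ 0.01  0.02 -0.01] w 0.0552 t 36.775
```

View pics/wz.png

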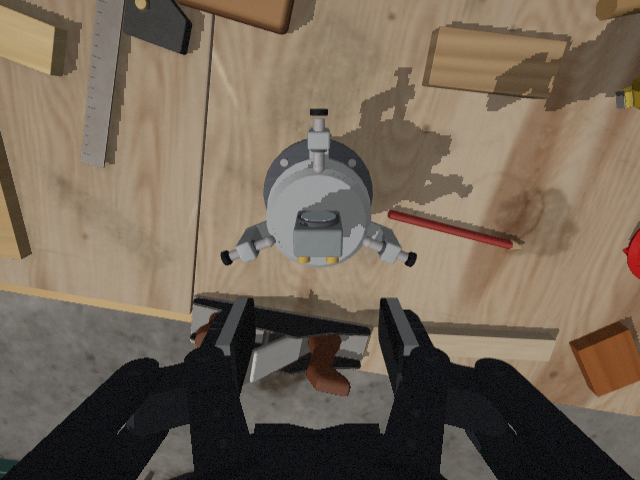

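View pics/sz.png

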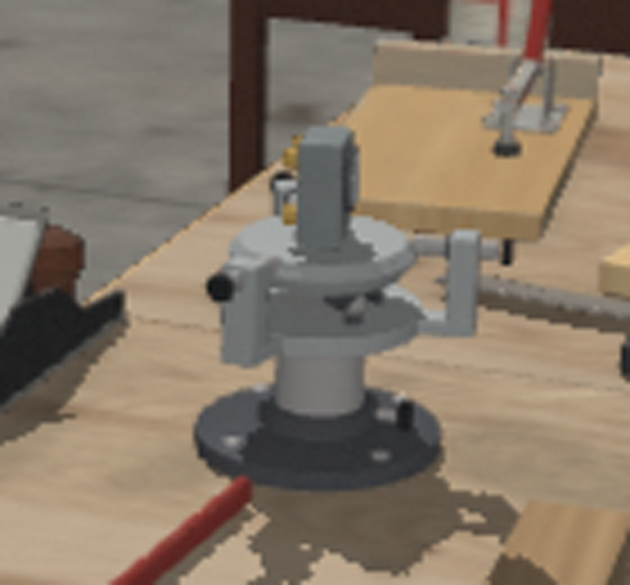

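```bash
python3 pl.py wz 168 205 285 352 .09 .13; sed -e 's/150:260,250:365/150:275,258:378/; s/\[250,150\]/[258,150]/g; s/z>.007/z>.088/; s/z>.071/z>.155/; s/\.0178)/.103)/; s/,\.076)/,.1615)/' mm.py > mz.py; python3 mz.py wz; python3 - <<'E'
from h import *
import pickle
o,c=pickle.load(open("wz.pkl","rb"));W=cloud(c,o)
p=W[165:275,260:375].reshape(-1,3);h=np.histogram(p[:,2],np.arange(.06,.17,.004));print([(round(float(a),3),int(n)) for a,n in zip(h[1],h[0]) if n>5])
E
```

```text
[ 0.5053 -0.09    0.1089] n mrad [-25.7  -4.2 999.7] 1229
bench 0.00023967287907145085
plate [ 0.5315 -0.0856] 0.04921604065954233 20 386
block ((530.5411376953125, -84.86894226074219), (32.026554107666016, 35.57206344604492), 11.333510398864746) topz 0.16078679952635294
box [[511.29998779296875, -70.5999984741211], [518.2999877929688, -105.5], [549.7000122070312, -99.19999694824219], [542.7000122070312, -64.30000305175781]]
toolx -169.01166618477558
[(0.068, 23), (0.072, 775), (0.076, 57), (0.1, 198), (0.104, 1351), (0.108, 4421), (0.112, 246), (0.116, 14), (0.124, 13), (0.128, 33), (0.132, 58), (0.136, 59), (0.14, 78), (0.144, 94), (0.148, 141), (0.152, 322), (0.156, 259), (0.16, 1216)]
```

```bash
python3 - <<'E'
from h import *
import pickle
for nm,ax,z0 in(("wmir",(.4874,.1829),.024),("wz",(.531,-.085),.1095)):
    o,c=pickle.load(open(nm+".pkl","rb"));W=cloud(c,o).reshape(-1,3)
    r=np.hypot(W[:,0]-ax[0],W[:,1]-ax[1])
    for t,k in(("plate",(r<.038)&(abs(W[:,2]-z0)<.004)),("block",(r<.017)&(abs(W[:,2]-z0-.052)<.004))):
        P=W[k]
        for _ in range(4):
            cc=P.mean(0);n=np.linalg.svd(P-cc,full_matrices=False)[2][2];n*=np.sign(n[2]);e=abs((P-cc)@n);P=P[e<.0015]
        print(nm,t,len(P),(n*1000).round(1),"z at axis",(cc[2]-(n[0]*(ax[0]-cc[0])+n[1]*(ax[1]-cc[1]))/n[2]).round(4))
    q=W[(np.hypot(W[:,0]-.531,W[:,1]+.085)<.049)&(abs(W[:,2]-.075)<.005)]; print("head z",len(q),np.median(q[:,2]) if len(q) else 0)
c=bot.camera("side");W=cloud(c)
k=(abs(W[...,2]-.1095)<.006)&(np.hypot(W[...,0]-.53,W[...,1]+.085)<.037); P=W[k]; cc=P.mean(0);n=np.linalg.svd(P-cc)[2][2];print("side plate",len(P),(n*np.sign(n[2])*1000).round(1),cc.round(4))
c=bot.camera("top");cv2.imwrite("pics/tz.png",c["img"])
o=bot.get_obs();print(o["clock"])
E
```

```text
wmir plate 2676 [   1.7   -1.1 1000. ] z at axis 0.0245
wmir block 810 [ -9.1   6.  999.9] z at axis 0.0765
head z 5975 0.07505299330639043
wz plate 3417 [-1.3e+00  6.0e-01  1.0e+03] z at axis 0.109
wz block 1150 [-1.060e+01 -4.000e-01  9.999e+02] z at axis 0.161
head z 802 0.07491961297947898
side plate 231 [ -8.4 -12.4 999.9] [ 0.5262 -0.0793  0.1089]
36.975
```

View pics/tz.png

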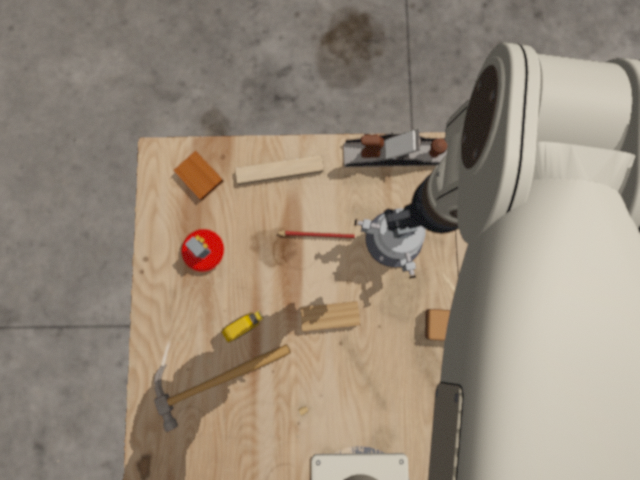

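```bash
python3 -c "
from workcell import bot
print(bot.job_done())"; python3 st.py
```

```text
the job is handed in; nothing more can be done
None
the job is handed in; nothing more can be done
```

The mirror is on the stand with its rim snapped under all three plungers, and I handed the job in at about 37 s. The robot gives no verdict, so what follows rests on my own last checks.

**What I did:** I picked up the grey mirror by its block, not the red lookalike. After one correction I lowered it onto the stand and pressed in small steps. The wrist pushed with about 18 N at most, and the force dropped as the rim snapped past. I then opened the jaws and backed the gripper off.

**Last checks after letting go:**
- **Height:** the plate's top is 34.0 mm above the head; home is 34.5 mm.
- **Level:** the wrist camera's fit over the whole plate gives about 1 to 2 mrad of tilt.
- **Turn:** the mirror's heading is 11.3° and the stand's is 10.9°, so they agree within 0.4°, and the mirror faces the clamp screw's side.
- **Centring:** the block's centre is within about 1 mm of the stand's axis.
- **Bystanders:** none moved visibly in the last top view. The arm hid part of the sanding block and all of the wood block, so I did not see those clearly at the end.

**What went wrong or disagreed:**
- **Slip in the jaws:** the mirror rotated about 5° in the jaws during my quick moves. I set it down on free bench, squared it, gripped it again and carried it more slowly.
- **First press:** the tool tilted and drifted sideways, so I backed off, re-centred and pressed again.
- **Noisier tilt fits:** a small front patch of the plate gave 26 mrad (14 mrad for the same kind of patch with the mirror flat on the bench), and the side camera gave 15 mrad. I trusted the whole-plate fit.
- **Plunger travel:** I could not measure it directly. I judged it from the plate's height and the pictures.

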